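Sort the soldering bench's mixed handful into its holders

ROBOT

A 6-joint arm with a two-finger parallel gripper is mounted at the origin on a cart in front of the work surface, level with it; the furniture and walls round the work are solid. World frame = base frame: x ahead of the robot, y to its left, z up, the work surface at z = 0. Lengths are in mm, angles in rad, forces in N, time in s.
With the tool pointing down it reaches from about 325 to 750 mm from the base axis. Payload 7.6 kg.
Tool frame: the origin (TCP) lies between the finger pads; the fingertips stand env.tip_reach ahead of it and the grasp point (between the pads) lies 8 mm behind it (env.tip_reach is the distance from the TCP to the fingertips, in mm); z points along the fingers, y is the line along which they close (so a half turn about z gives the same grasp; the last joint's range is limited). The gripper opens to 85 mm and grips with 20 to 120 N. Pads are 22 mm wide; open, the fingers measure 114 mm over their backs; the gripper's body (76 mm by 85 mm) begins 54 mm behind the grasp point. The pads swing forward as they close: fully open they stand 13 mm farther back than shut.
Start: joints at [-0.07, 0.052, 1.401, -0, 1.689, -0.07], TCP at [525.019, 0.022, 242.323] pointing down, gripper open.
Joint ranges: [-2.9, 2.9], [-0.91, 2.17], [0.12, 2.37], [-1.06, 4.2], [0.26, 2.73], [-2.93, 2.93]. Speed limits (rad/s): [2.57, 2.57, 3.01, 3.14, 3.14, 3.14].

INTERFACE

Orientations are given as a unit quaternion [x, y, z, w].
In Python, from cell import env, camera, hand_in gives the robot as it stands.
- The arm moves only by the tool apply_moves, never from a script. Its argument "steps" is one flat list of numbers, 4 for each row, row after row: the shift along the tool's x, y, z normalised to -1 to 1, where 1 is 0.2 m, then the turn about the tool's z normalised to -1 to 1, where 1 is 180 degrees. In form: [tx, ty, tz, turn, tx, ty, tz, turn, ...]. A call has 1 to 5 rows; each row is the pose to reach, as a shift and turn from the pose commanded when the call began, along the tool's axes at that moment, turning the shorter way round; what a row does not reach only later rows make up. A row lasts 1/10 s, in which the tool goes at most 50 mm and 8.59 degrees, less where a joint would pass 70% of its speed; a pose out of reach is approached as far as the arm can. A call with a number of a shift or a turn outside -1 to 1 is refused whole. A call with a gripper value outside its range is refused whole. "gripper" is the opening, from -1 (shut) to 1 (fully open), set as the call begins (left out, the last holds). The fingers move at their own pace and stop on an object; "grip_force" is the grip in N (left out, the last holds). Time passes only in rows, so rows that repeat a pose let the fingers close. It gives the time, the measured TCP pose, the force, the opening and the grip force at its end, in the units of the state.
- env.get_obs(): the state, without advancing time (a new reading comes with each control period).
- camera(name): name is "scene" or "side" or "wrist"; returns a dict with "pixels" (400x640x3 uint8, red, green, blue), "fov_y" (degrees; the focal length in pixels is half the picture's height over the tangent of half this angle, whatever the lens; pixels are square), "cx", "cy" (the principal point, pixels), "position" and "attitude" of the camera in the world. Camera axes: x right, y up, looking along -z (the intrinsics and any distortion apply to the point x, -y, -z); pixel columns grow to the right and rows downward; lengths in mm; the calibration is good to about 2 mm. A picture is of the moment at which its call begins. There is no depth.
- hand_in(): hands the job in; it is judged then, once.
The state is a dict: "time": time; "q": joint angles; "joint_vel": joint speeds; "joint_torque": joint torques, N m; "ee_pos": TCP position; "tool_rot": TCP orientation; "force": force on the tool from outside, world axes, zero at the start; "moment": the same for the moment, N m; "grip_width": opening from 0.0 (shut) to 1.0 (fully open); "grasp_force": force on a finger pad.
Only numpy, scipy, OpenCV 4.12 (cv2) and the standard library are available. Lean on these libraries where they do the work, as an engineer would, in place of code of your own. Each camera call takes 0.05 s, during which the arm holds its last target. There are 200 camera calls.

TASK

Sort the loose things on the bench into their grey holders: the solder spool standing in the large round well and the copper braid reel lying flat in the small round well of the wire tray, and one clear chip case in each oblong bay of the case tray, flat on its floor with its long side along the bay's. Leave the eraser where it lies.

Things in the scene. Friction and masses are not known exactly. Their poses are not given: they have to be found in the camera images.
- spool: Solder spool: white flanged spool of solder wire standing on its flange, a thin wire end sticking out sideways (look only). Solid drum 37 mm in diameter, 31 mm tall, about 0.12 kg; grasp its round side from any direction. Origin: on the drum's axis at its underside, z up; its yaw means nothing.
- reel: Braid reel: small flat blue reel of copper desoldering braid with a yellow middle and a copper end sticking out 20 mm (look only). Disc 33 mm in diameter, 10 mm thick, lying flat; grasp its rim from any direction. Origin: on the disc's axis at its underside, z up; its yaw means nothing.
- case_a: Chip case, clear plastic with a shut lid (fixed shut): 30 mm (its x) by 40 mm (its y) by 15 mm tall, lying flat. Origin: centre of the underside, z up. Grasp it across the 30 mm.
- case_b: Chip case like the other, clear plastic, lid fixed shut: 28 mm (its x) by 42 mm (its y) by 19 mm tall, lying flat. Origin: centre of the underside, z up. Grasp it across the 28 mm.
- eraser: White eraser in a blue card sleeve, 19 x 42 x 12 mm, lying loose on the bench among the rest; not part of the job, stays where it lies. Origin: centre of the underside. (Take care: a microscope 0.39 m tall stands fixed to the right, at x 0.33 to 0.63, y -0.04 to -0.23, and a wall rises from the left edge of the bench, at y 0.44 by x 0.45, y 0.38 by x 0.65.)
- wire_tray: Wire tray, fixed: grey plate 78 mm (x) by 131 mm (y), 7 mm thick, with two round wells 4 mm deep, floors 3 mm above the bench. Large well, 64 mm in diameter, for the solder spool: centre at x 0, y -27.5 mm of the tray. Small well, 50 mm in diameter, for the braid reel: centre at x 0, y +34.5 mm. Origin: centre of the underside.
- case_tray: Case tray, fixed: grey plate 72 mm (its x) by 119 mm (its y) by 7 mm thick, with two equal oblong bays 4 mm deep, floors 3 mm above the bench; each bay is 62 mm (along the tray's x) by 50 mm (along its y), centres at x 0, y -27.5 mm and y +27.5 mm of the tray. A case lies with its y along the tray's x, either way. Origin: centre of the underside.
Not all that is in view belongs to the job. Of the things shaped like the spool, the white one is meant.

How it is judged (in metres and radians):
At the end, for the whole second after the job is handed in: Spool flat in the large well (axis within 13 mm of its centre), reel flat in the small well (8 mm), one chip case flat in each bay (11 mm each way, 20 degrees off its long direction), eraser within 20 mm of its start, all at rest (x of spool in the frame of wire_tray between -0.0135 and 0.0135 m and y of spool in the frame of wire_tray between -0.041 and -0.014 m and z of each of spool, reel in the frame of wire_tray below 0.0055 m and angle between each of spool, reel's own z axis and vertical below 0.12 rad and x of reel in the frame of wire_tray between -0.0085 and 0.0085 m and y of reel in the frame of wire_tray between 0.026 and 0.043 m and (((x of case_a in the frame of case_tray between -0.011 and 0.011 m and y of case_a in the frame of case_tray between -0.0385 and -0.0165 m and z of case_a in the frame of case_tray below 0.0055 m and angle between case_a's own z axis and vertical below 0.12 rad and angle between the y axis of case_a and the x axis of case_tray, either way round below 0.35 rad) and (x of case_b in the frame of case_tray between -0.011 and 0.011 m and y of case_b in the frame of case_tray between 0.0165 and 0.0385 m and z of case_b in the frame of case_tray below 0.0055 m and angle between case_b's own z axis and vertical below 0.12 rad and angle between the y axis of case_b and the x axis of case_tray, either way round below 0.35 rad)) or ((x of case_a in the frame of case_tray between -0.011 and 0.011 m and y of case_a in the frame of case_tray between 0.0165 and 0.0385 m and z of case_a in the frame of case_tray below 0.0055 m and angle between case_a's own z axis and vertical below 0.12 rad and angle between the y axis of case_a and the x axis of case_tray, either way round below 0.35 rad) and (x of case_b in the frame of case_tray between -0.011 and 0.011 m and y of case_b in the frame of case_tray between -0.0385 and -0.0165 m and z of case_b in the frame of case_tray below 0.0055 m and angle between case_b's own z axis and vertical below 0.12 rad and angle between the y axis of case_b and the x axis of case_tray, either way round below 0.35 rad))) and distance of eraser from where it was at the start of the episode below 0.02 m and linear speed of each of spool, reel, case_a, case_b below 0.02 m/s); the robot touches nothing.
It fails at once if the eraser is moved by more than 20 mm (distance of eraser from where it was at the start of the episode above 0.02 m).
It also fails if it takes over 83 s, if anything falls off the work surface, if the arm or the gripper's body presses on something with over 40 N, if the wrist force passes 120 N, or if a joint passes its speed limit or range.

## Working session

There is one attempt and no reset: what is moved stays moved. The work goes in short steps, Python scripts to look and compute and a tool call to move; the robot and the scene stay as the last step left them, time stands still between calls to the robot, and variables do not carry over. Pictures are saved under pics/ and viewed, at most 14 in all, crops included, and the job is handed in when it is done.

Besides the shell and the picture viewer there is one more tool, called as name(argument=value, ...), one argument or row to a line, values as JSON. apply_moves: Moves the arm, as the interface text tells. Its arguments: {"type":"object","properties":{"steps":{"type":"array","items":{"type":"number"}},"gripper":{"type":"number"},"grip_force":{"type":"number"}},"required":["steps"]}

```bash
mkdir -p pics; ls; cat > h.py <<'E'
import numpy as np, cv2
from scipy.spatial.transform import Rotation as R
from cell import env, camera, hand_in
def snap(n,f=None):
    c=camera(n)
    if f: cv2.imwrite('pics/'+f,c['pixels'][...,::-1])
    return c
def K(c):
    f=200/np.tan(np.radians(c['fov_y'])/2); return np.array([[f,0,c['cx']],[0,f,c['cy']],[0,0,1.]])
def rot(c):
    a=np.array(c['attitude'],float)
    return R.from_quat(a).as_matrix() if a.size==4 else a.reshape(3,3)
def ray(c,uv,z):
    uv=np.atleast_2d(np.array(uv,float)); k=K(c)
    d=np.c_[(uv[:,0]-k[0,2])/k[0,0],-(uv[:,1]-k[1,2])/k[1,1],-np.ones(len(uv))]
    d=d@rot(c).T; p=np.array(c['position']); return p+d*((z-p[2])/d[:,2])[:,None]
def proj(c,P):
    P=np.atleast_2d(np.array(P,float)); q=(P-np.array(c['position']))@rot(c); k=K(c)
    return np.c_[k[0,2]+k[0,0]*q[:,0]/-q[:,2],k[1,2]-k[1,1]*q[:,1]/-q[:,2]]
E
python3 - <<'E'
from h import *
print(env.tip_reach)
for n in ['scene','side','wrist']:
    c=snap(n,n+'0.png'); print(n,{k:v for k,v in c.items() if k!='pixels'})
print(env.get_obs())
E
```

```text
pics
11.0
scene {'fov_y': 44.64669637667369, 'cx': 324.6179392741416, 'cy': 204.70326593661954, 'position': array([  -6.29318417, -400.43206655,  587.95716689]), 'attitude': array([ 0.42556142, -0.16591355, -0.332466  ,  0.82512819])}
side {'fov_y': 42.92395409288784, 'cx': 318.2574751347448, 'cy': 194.12852085319864, 'position': array([1000.56852943,  150.69832145,  831.58712894]), 'attitude': array([0.18603349, 0.18603242, 0.6603562 , 0.70335849])}
wrist {'fov_y': 68.66890426512884, 'cx': 319.31912807994144, 'cy': 198.7947649270518, 'position': array([525.96402466,  71.19957213, 373.05702875]), 'attitude': array([-1.39393896e-01,  9.28956286e-04,  1.30748543e-04,  9.90236569e-01])}
{'time': 0.15, 'q': array([-7.02790792e-02,  5.27196100e-02,  1.40146527e+00,  2.19112561e-07,
        1.68859465e+00, -7.03226589e-02]), 'joint_vel': array([ 1.11135933e-04, -2.51863235e-03, -2.92864412e-03, -3.49202548e-04,
       -3.22620595e-03,  7.49700873e-07]), 'joint_torque': array([ 9.01752592e-04, -3.81951857e+01, -3.60423374e+01, -3.57651027e-05,
        4.66565543e-03,  6.07237575e-05]), 'ee_pos': array([5.24796484e+02, 4.83178630e-02, 2.41664720e+02]), 'tool_rot': array([ 7.07091240e-01,  7.07122073e-01, -3.89029477e-04, -4.48134213e-04]), 'force': array([-0.27335762,  0.23749331,  0.03203394]), 'moment': array([-0.00858745,  0.04312211, -0.02105786]), 'grasp_force': 0.0, 'grip_width': 1.0019640282168782}
```

View pics/scene0.png

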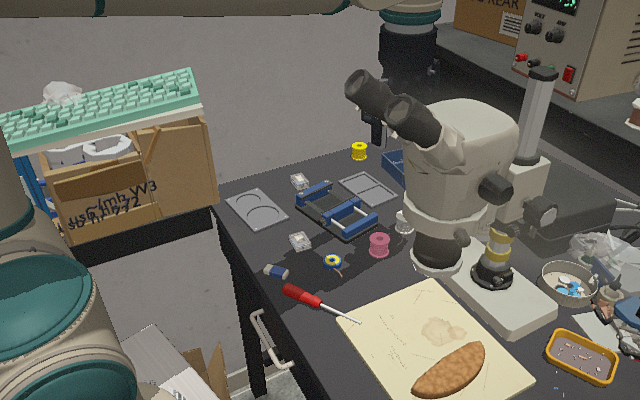

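View pics/side0.png

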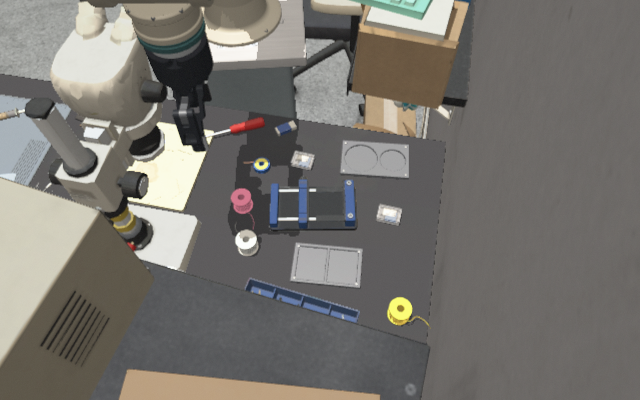

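View pics/wrist0.png

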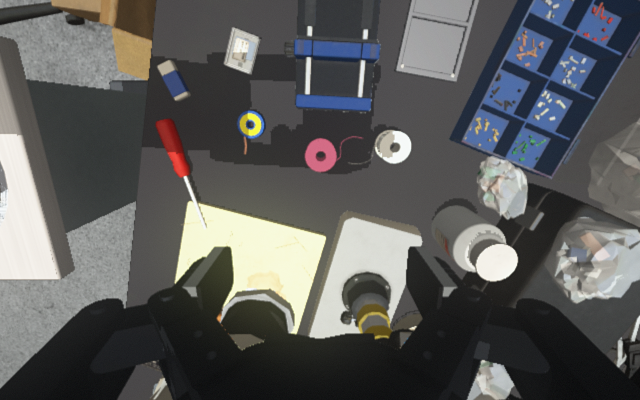

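Side view candidates:
- **Spools:** white (247,242) is the one I want; pink (241,201) and yellow (400,311) are decoys.
- **Reel:** (261,165).
- **Cases:** (303,160) and (390,214).
- **Eraser:** (286,128).
- **Wire tray:** (375,159), large well on the left.
- **Case tray:** (327,265).

The blue board clamp at (313,205) is an obstacle.

```bash
python3 - <<'E'
from h import *
c=snap('side'); s=snap('scene'); w=snap('wrist')
for n,uv,z in [('white',(247,238),31),('pink',(241,196),31),('reel',(261,165),10),('c1',(303,159),15),('c2',(390,213),15),('eraser',(286,128),12),('wt',(375,159),7),('ct',(327,265),7),('clampTL',(272,185),25),('clampBR',(355,228),25)]:
    print(n,ray(c,uv,z).round(0)[0])
for n,uv,z in [('white',(392,144),31),('reel',(251,124),10),('c1',(242,48),15),('eraser',(173,80),12)]:
    print('w',n,ray(w,uv,z).round(0)[0])
for n,uv,z in [('c2',(299,179),15),('wt',(257,209),7),('ct',(368,189),7),('white',(404,213),31),('c1',(299,239),15)]: print('s',n,ray(s,uv,z).round(0)[0])
im=c['pixels'][110:300,220:430,::-1]
im=cv2.resize(im,None,fx=3.8,fy=3.1,interpolation=cv2.INTER_CUBIC); cv2.imwrite('pics/side_crop.png',im)
E
```

```text
white [609.  36.  31.]
pink [523.  24.  31.]
reel [444.  59.  10.]
c1 [439. 141.  15.]
c2 [568. 294.  15.]
eraser [358. 110.  12.]
wt [443. 281.   7.]
ct [659. 173.   7.]
clampTL [500.  81.  25.]
clampBR [599. 226.  25.]
w white [610.  39.  31.]
w reel [443.  60.  10.]
w c1 [440. 142.  15.]
w eraser [357. 110.  12.]
s c2 [568. 290.  15.]
s wt [440. 275.   7.]
s ct [655. 167.   7.]
s white [616.  40.  31.]
s c1 [433. 136.  15.]
```

View pics/side_crop.png

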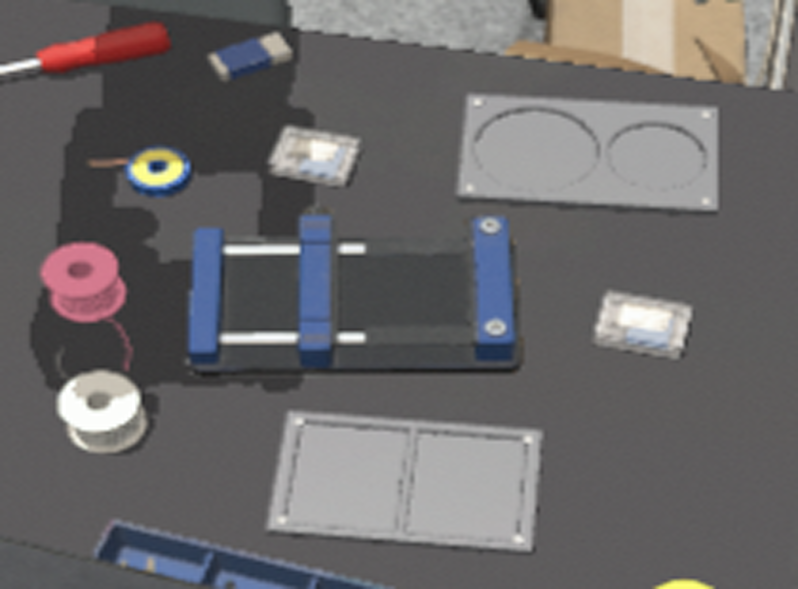

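The crop confirms the white spool at crop (100,410), the reel at (158,170), the cases at (315,155) and (643,325), and the large well on the left. Next I'll fit the trays and cases.

```bash
python3 - <<'E'
from h import *
c=snap('side')
def fit(pts,z,name):
    uv=np.array([(220+x/3.8-.4,110+y/3.1-.4) for x,y in pts]); P=ray(c,uv,z)[:,:2]
    (ctr,sz,a)=cv2.minAreaRect(P.astype(np.float32)); 
    e=P[1]-P[0]+P[2]-P[3]
    print(name,P.mean(0).round(1),np.round(ctr,1),np.round(sz,1),'edge01 dir deg',np.degrees(np.arctan2(e[1],e[0])).round(1),'len',(np.linalg.norm(e)/2).round(1),(np.linalg.norm(P[2]-P[1]+P[3]-P[0])/2).round(1))
fit([(468,93),(720,108),(718,210),(457,196)],7,'wt')
fit([(289,411),(542,430),(531,550),(267,532)],7,'ct')
fit([(285,126),(361,136),(349,185),(268,173)],5,'c1')
fit([(606,291),(692,303),(683,357),(594,343)],5,'c2')
for n,ctr,r in [('large',(536,150),0),('small',(658,156),0),('bayL',(345,477),0),('bayR',(473,487),0)]:
    print(n,ray(c,(220+ctr[0]/3.8,110+ctr[1]/3.1),5)[0,:2].round(1))
g=c['pixels'].astype(int); sat=g.max(2)-g.min(2); m=((sat<12)&(g.mean(2)>100)).astype(np.uint8)
for k in cv2.findContours(m,0,2)[0]:
    if cv2.contourArea(k)>1200:
        x,y,ww,hh=cv2.boundingRect(k)
        if 250<x<450 and 120<y<280:
            P=ray(c,cv2.convexHull(k)[:,0]*1.0,7)[:,:2].astype(np.float32); print(cv2.minAreaRect(P))
E
```

```text
wt [441.  281.6] [441.  281.8] [132.2  79.6] edge01 dir deg 81.2 len 131.9 78.7
ct [657.3 172.3] [657.7 172.2] [119.1  73.8] edge01 dir deg 80.9 len 118.8 73.0
c1 [432.9 140.1] [433.  140.6] [42.8 37.7] edge01 dir deg 74.4 len 41.7 37.4
c2 [564.7 293.4] [564.6 293.6] [43.  36.8] edge01 dir deg 74.3 len 42.6 36.4
large [438.2 254.7]
small [447.1 316.8]
bayL [653.9 144.8]
bayR [663.8 202.9]
((656.3405151367188, 171.81671142578125), (121.88711547851562, 74.82803344726562), 80.29546356201172)
((440.038330078125, 279.8385009765625), (132.87579345703125, 81.37374877929688), 81.22237396240234)
```

apply_moves(
  steps=[0.19,0.425,0.4,0,0.19,0.425,0.4,0,0.19,0.425,0.4,0,0.19,0.425,0.4,0],
  gripper=0.3,
)

```text
time: 0.75
ee_pos: [609.6, 38.9, 158.0]
tool_rot: [0.707, 0.708, -0.002, -0.002]
force: [-1.2, 0.0, 0.1]
grip_width: 0.65
grasp_force: 0.0
```

```bash
python3 - <<'E'
from h import *
o=env.get_obs(); print(o['time'],o['ee_pos'],o['grip_width'])
w=snap('wrist','w1.png'); c=snap('side'); s=snap('scene')
for n,c,lo in (('wrist',w,150),('side',c,150),('scene',s,150)):
    g=c['pixels'].astype(int); m=((g.min(2)>120)&(g.max(2)-g.min(2)<45)).astype(np.uint8)
    p=proj(c,(610,38,31))[0]; print(n,p.round())
    for k in cv2.findContours(m,0,2)[0]:
        x,y,a,b=cv2.boundingRect(k)
        if cv2.contourArea(k)>40 and np.hypot(x+a/2-p[0],y+b/2-p[1])<50: print((x,y,a,b),cv2.contourArea(k))
E
```

```text
0.75 [609.63544807  38.90839708 158.03950286] 0.649861335012084
wrist [320. 196.]
(302, 174, 41, 45) 1403.0
side [248. 238.]
(235, 230, 23, 26) 443.0
(278, 217, 21, 4) 57.5
(220, 196, 8, 13) 71.5
scene [403. 215.]
(396, 210, 11, 13) 48.5
(403, 190, 86, 34) 336.5
(339, 171, 59, 26) 652.0
```

View pics/w1.png

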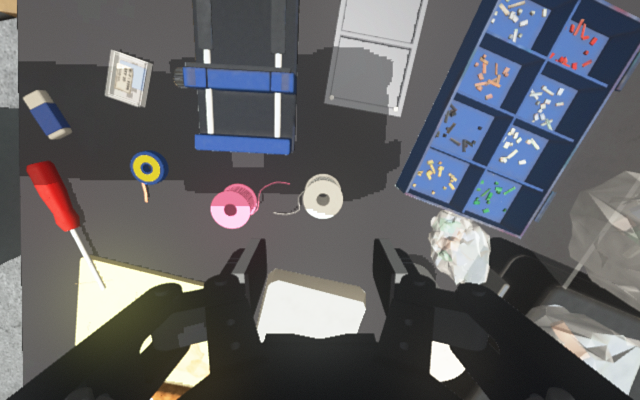

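Wrist view shows the white spool centred at (323,192), clear of the pink one at (232,206). The blue component box edge near (400,185) needs checking against the right finger.

```bash
python3 - <<'E'
from h import *
w=snap('wrist')
print(ray(w,[(322,190)],31).round(1)); print('boxcorner',ray(w,[(398,190),(432,238)],25).round(), 'reel',ray(w,[(148,167)],10).round(1))
for z in (0,15): print('case corners',ray(w,[(115,49),(153,56),(140,107),(105,98)],z).round(1).tolist())
print('bay corner',ray(w,[(327,102),(401,115)],7).round(), 'eraser',ray(w,[(47,114)],12).round())
E
```

```text
[[613.6  41.5  31. ]]
boxcorner [[686.  40.  25.]
 [724. -10.  25.]] reel [[443.   59.5  10. ]]
case corners [[424.5, 166.5, 0.0], [458.3, 160.7, 0.0], [438.8, 116.0, 0.0], [406.8, 124.2, 0.0]]
case corners [[434.0, 163.6, 15.0], [466.1, 158.1, 15.0], [447.5, 115.6, 15.0], [417.2, 123.4, 15.0]]
bay corner [[618. 120.   7.]
 [688. 109.   7.]] eraser [[359. 109.  12.]]
```

apply_moves(
  steps=[0,0.01,0.25,0,0,0.01,0.5,0,0,0.01,0.5,0,0,0.01,0.5,0],
)

```text
time: 1.35
ee_pos: [612.2, 37.7, 64.2]
tool_rot: [0.707, 0.707, 0.0, 0.0]
force: [0.2, 0.4, 0.8]
grip_width: 0.652
grasp_force: 0.0
```

```bash
python3 - <<'E'
from h import *
o=env.get_obs(); print(o['time'],o['ee_pos'],o['joint_vel'].round(3))
c=snap('side'); s=snap('scene')
a=cv2.resize(c['pixels'][190:290,190:310,::-1],None,fx=3.3,fy=3.3); b=cv2.resize(s['pixels'][150:250,350:470,::-1],None,fx=3.3,fy=3.3)
cv2.imwrite('pics/d1.png',np.hstack([a,b]))
E
```

```text
1.35 [612.19867921  37.69888568  64.22146049] [ 0.002 -0.042 -0.061 -0.001 -0.003 -0.   ]
```

View pics/d1.png

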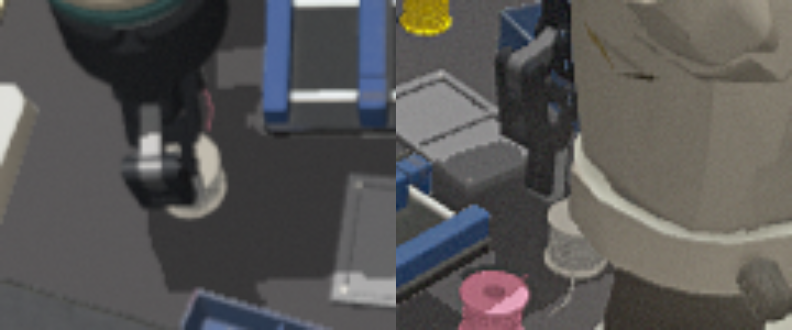

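apply_moves(
  steps=[0.005,0,0.15,0,0.005,0,0.215,0,0.005,0,0.215,0,0.005,0,0.215,0],
)

```text
time: 1.85
ee_pos: [612.8, 39.0, 20.9]
tool_rot: [0.707, 0.707, 0.001, 0.001]
force: [-0.7, 0.2, 0.7]
grip_width: 0.651
grasp_force: 0.0
```

```bash
python3 - <<'E'
from h import *
o=env.get_obs(); print(o['time'],o['ee_pos'],o['joint_vel'].round(3))
s=snap('scene')
for z in (0,8,16): print(z,proj(s,[(579,27,z),(579,49,z)]).round(1).tolist())
b=cv2.resize(s['pixels'][170:250,360:440,::-1],None,fx=6,fy=6)
cv2.imwrite('pics/d2.png',b)
E
```

```text
1.85 [612.76549005  38.98796443  20.9205434 ] [-0.001 -0.009 -0.01   0.002 -0.005 -0.001]
0 [[395.6, 237.0], [386.7, 231.8]]
8 [[395.9, 233.8], [386.9, 228.5]]
16 [[396.2, 230.4], [387.2, 225.2]]
```

View pics/d2.png

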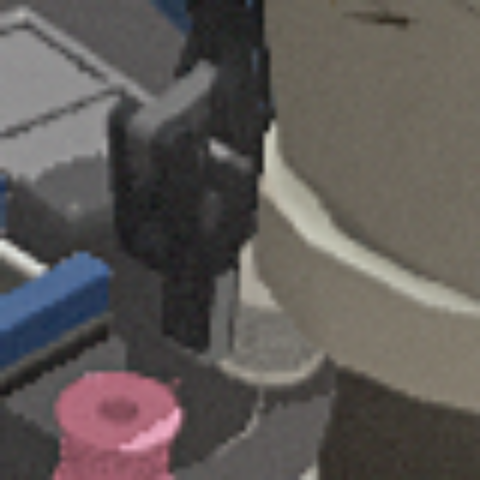

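The near finger's tip, at crop (165–210, 350), sits about 14 mm above the bench beside the spool. Closing now.

apply_moves(
  steps=[0,0,0,0,0,0,0,0,0,0,0,0,0,0,0,0,0,0,0,0],
  gripper=-0.4,
  grip_force=40,
)

```text
time: 2.4
ee_pos: [613.0, 39.0, 21.0]
tool_rot: [0.707, 0.707, 0.001, 0.001]
force: [-0.9, 0.0, 6.9]
grip_width: 0.418
grasp_force: 40.4
```

apply_moves(
  steps=[0,0,-0.1,0,0,0,-0.3,0,0,0,-0.5,0,0,0,-0.5,0],
)

```text
time: 2.8
ee_pos: [615.1, 39.1, 126.7]
tool_rot: [0.707, 0.707, 0.004, 0.004]
force: [0.5, 0.3, -0.0]
grip_width: 0.42
grasp_force: 40.3
```

apply_moves(
  steps=[0.55,-0.44,0,0,0.55,-0.44,0,0,0.55,-0.44,0,0,0.55,-0.44,0,0],
)

```text
time: 3.2
ee_pos: [521.1, 152.3, 118.5]
tool_rot: [0.705, 0.709, -0.001, -0.001]
force: [0.4, -0.2, -1.9]
grip_width: 0.419
grasp_force: 40.5
```

apply_moves(
  steps=[0.525,-0.435,0,0,0.525,-0.435,0,0,0.525,-0.435,0,0,0.525,-0.435,0.1,0,0.525,-0.435,0.2,0],
)

```text
time: 3.7
ee_pos: [436.8, 254.8, 79.0]
tool_rot: [0.706, 0.708, 0.001, 0.0]
force: [0.6, -0.6, -0.7]
grip_width: 0.417
grasp_force: 40.7
```

```bash
python3 - <<'E'
from h import *
o=env.get_obs(); print(o['time'],o['ee_pos'],o['force'])
w=snap('wrist'); c=snap('side')
a=cv2.resize(c['pixels'][110:210,290:440,::-1],None,fx=2.6,fy=2.6); b=cv2.resize(w['pixels'][...,::-1],(416,260))
cv2.imwrite('pics/d3.png',np.hstack([a,b]))
E
```

```text
3.7 [436.84337506 254.76460369  78.9992956 ] [ 0.57621237 -0.64987236 -0.69817376]
```

View pics/d3.png

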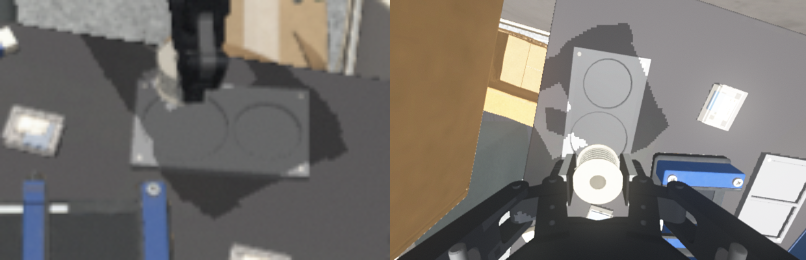

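The spool is held upright over the large well, at (597,180) in the wrist half. Lowering and releasing.

apply_moves(
  steps=[0,0,0.2,0,0,0,0.25,0,0,0,0.275,0,0,0,0.275,0,0,0,0.275,0],
)

```text
time: 4.3
ee_pos: [438.0, 254.3, 25.7]
tool_rot: [0.707, 0.707, 0.001, 0.0]
force: [-0.5, 0.1, -0.3]
grip_width: 0.418
grasp_force: 40.7
```

apply_moves(
  steps=[0,0,0,0,0,0,0,0,0,0,0,0,0,0,0,0],
  gripper=0.3,
)

```text
time: 4.7
ee_pos: [437.2, 254.1, 24.6]
tool_rot: [0.707, 0.707, 0.0, 0.0]
force: [-0.3, -0.4, 0.9]
grip_width: 0.648
grasp_force: 0.0
```

apply_moves(
  steps=[0,0,-0.2,0,0,0,-0.4,0,0,0,-0.6,0,0,0,-0.6,0],
)

```text
time: 5.1
ee_pos: [439.7, 255.3, 151.0]
tool_rot: [0.707, 0.707, 0.005, 0.002]
force: [1.0, -0.1, 0.1]
grip_width: 0.65
grasp_force: 0.0
```

```bash
python3 - <<'E'
from h import *
o=env.get_obs(); print(o['time'],o['ee_pos'],o['force'])
w=snap('wrist'); c=snap('side')
a=cv2.resize(c['pixels'][110:210,290:440,::-1],None,fx=2.6,fy=2.6); b=cv2.resize(w['pixels'][...,::-1],(416,260))
cv2.imwrite('pics/d4.png',np.hstack([a,b]))
g=c['pixels'].astype(int); m=((g.min(2)>150)&(g.max(2)-g.min(2)<60)).astype(np.uint8)
p=proj(c,(437,254,34))[0];print(p)
for k in cv2.findContours(m,0,2)[0]:
    x,y,a,b=cv2.boundingRect(k)
    if cv2.contourArea(k)>40 and np.hypot(x+a/2-p[0],y+b/2-p[1])<40: print((x,y,a,b),cv2.contourArea(k))
E
```

```text
5.1 [439.6533228  255.33593541 150.98611499] [ 0.98813845 -0.05393552  0.05364299]
[361.4803759  149.31000192]
(341, 151, 14, 22) 150.5
(350, 141, 19, 17) 211.0
```

View pics/d4.png

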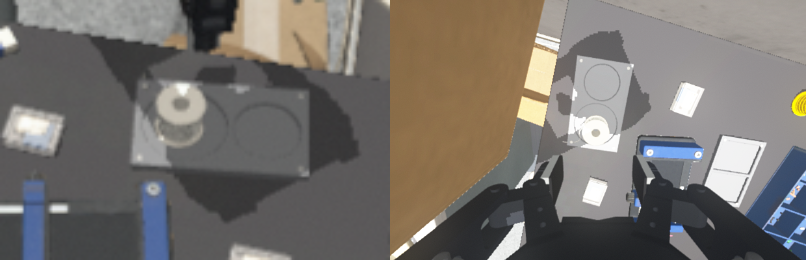

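```bash
python3 - <<'E'
from h import *
w=snap('wrist','w5.png'); c=snap('side')
k=640/416.
print('spool wrist',ray(w,[((597-390)*k,132*k)],34)[0].round(1),'spool side',ray(c,[(290+181/2.6,110+104/2.6)],34)[0].round(1))
print('well c',ray(w,[((600-390)*k,121*k),((602-390)*k,82*k)],7).round(1).tolist())
# tray outline corners in wrist
g=w['pixels']; 
b=cv2.resize(g[70:320,240:500,::-1],None,fx=2.3,fy=2.3,interpolation=cv2.INTER_CUBIC); cv2.imwrite('pics/d5.png',b)
E
```

```text
spool wrist [437.8 251.9  34. ] spool side [438.4 250.3  34. ]
well c [[442.1, 260.5, 7.0], [444.7, 315.6, 7.0]]
```

View pics/d5.png

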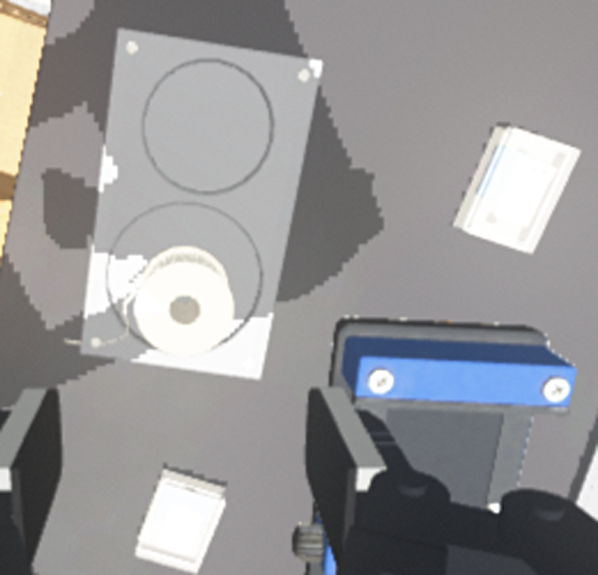

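```bash
python3 - <<'E'
from h import *
w=snap('wrist')
q=lambda x,y:(240+x/2.3-.3,70+y/2.3-.3)
print('wells',ray(w,[q(208,126),q(185,287)],7).round(1).tolist(),'dia',(ray(w,[q(143,126),q(273,126)],7)).round(1).tolist())
print('tray corners',ray(w,[q(118,30),q(323,60),q(260,380),q(81,350)],7).round(1).tolist(),ray(w,[q(118,30),q(323,60),q(260,380),q(81,350)],7).mean(0))
print('spool',ray(w,[q(184,309)],34).round(1))
for n,C,z in [('case2',[(510,127),(580,150),(532,253),(463,230)],19),('case1',[(170,467),(227,484),(193,574),(136,553)],15)]:
    P=ray(w,[q(*t) for t in C],z)[:,:2]; e=P[0]-P[3]+P[1]-P[2]
    print(n,P.round(1).tolist(),P.mean(0).round(1),'long dir',np.degrees(np.arctan2(e[1],e[0])).round(1),np.linalg.norm(e)/2,np.linalg.norm(P[1]-P[0]))
E
```

```text
wells [[446.6, 316.4, 7.0], [437.8, 252.2, 7.0]] dia [[421.6, 316.4, 7.0], [471.6, 316.4, 7.0]]
tray corners [[412.9, 350.9, 7.0], [489.4, 340.4, 7.0], [469.9, 210.9, 7.0], [393.8, 224.5, 7.0]] [441.50653389 281.67594222   7.        ]
spool [[437.4 251.   34. ]]
case2 [[557.1, 316.4], [584.1, 308.2], [572.0, 269.2], [544.3, 278.1]] [564.4 293. ] long dir 72.1 40.61851048544724 28.260189934719914
case1 [[431.4, 173.7], [456.1, 165.4], [441.5, 119.1], [415.8, 130.2]] [436.2 147.1] long dir 71.4 47.36789186999563 26.12744403425375
```

Everything is in place: the spool sits in the large well about 3 mm off centre, which is within tolerance. Next is the reel.

apply_moves(
  steps=[-0.9725,0.0325,0,0,-0.9725,0.0325,0,0,-0.9725,0.0325,0,0,-0.9725,0.0325,0.1,0,-0.9725,0.0325,0.3,0],
  gripper=0.0,
)

```text
time: 5.85
ee_pos: [445.1, 55.3, 85.3]
tool_rot: [0.709, 0.705, 0.001, 0.002]
force: [0.9, 1.6, -0.3]
grip_width: 0.501
grasp_force: 0.0
```

apply_moves(
  steps=[0,0,0.2,0,0,0,0.25,0,0,0,0.25,0,0,0,0.25,0],
)

```text
time: 6.25
ee_pos: [444.4, 59.9, 35.6]
tool_rot: [0.707, 0.707, 0.001, 0.001]
force: [-0.2, -1.1, -0.4]
grip_width: 0.501
grasp_force: 0.0
```

```bash
python3 - <<'E'
from h import *
o=env.get_obs(); print(o['time'],o['ee_pos'],o['force'])
w=snap('wrist'); c=snap('side')
a=cv2.resize(c['pixels'][130:200,220:300,::-1],None,fx=5,fy=5); b=cv2.resize(w['pixels'][120:320,200:440,::-1],(420,350))
cv2.imwrite('pics/d6.png',np.hstack([a,b]))
E
```

```text
6.25 [444.37705595  59.85701615  35.64393066] [-0.23334078 -1.09224365 -0.36995037]
```

View pics/d6.png

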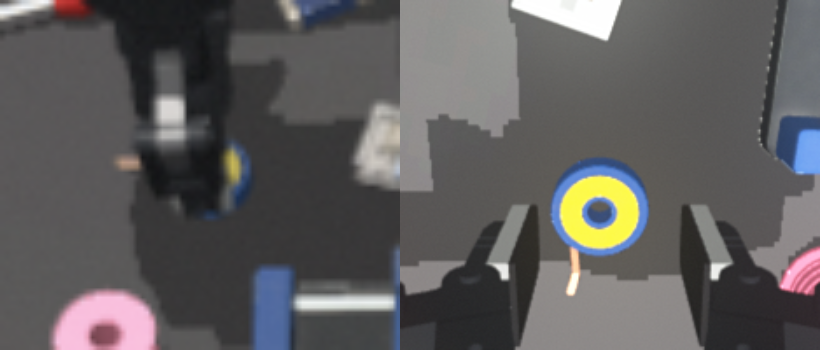

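```bash
python3 - <<'E'
from h import *
w=snap('wrist'); o=env.get_obs(); print(o['ee_pos'],o['force'])
hsv=cv2.cvtColor(w['pixels'],cv2.COLOR_RGB2HSV); m=cv2.inRange(hsv,(22,120,120),(36,255,255))
k=max(cv2.findContours(m,0,2)[0],key=cv2.contourArea); (u,v),_,_=cv2.fitEllipse(k); print(u,v,ray(w,[(u,v)],10).round(1))
E
```

```text
[444.78841337  59.83696106  36.15625149] [-0.20466484 -0.70414574 -0.97837903]
312.6373291015625 240.3208465576172 [[442.   60.5  10. ]]
```

apply_moves(
  steps=[0.003,-0.011,0.06,0,0.003,-0.011,0.1,0,0.003,-0.011,0.1,0],
)

```text
time: 6.7
ee_pos: [440.1, 60.1, 12.7]
tool_rot: [0.707, 0.707, -0.001, -0.001]
force: [-0.7, 1.0, -0.1]
grip_width: 0.507
grasp_force: 0.0
```

apply_moves(
  steps=[0,0,0.01,0,0,0,0.01,0],
)

```text
time: 6.9
ee_pos: [441.3, 60.1, 12.2]
tool_rot: [0.707, 0.707, -0.0, -0.0]
force: [-0.4, -0.1, 0.0]
grip_width: 0.499
grasp_force: 0.0
```

apply_moves(
  steps=[0,0,0.01,0,0,0,0.01,0],
)

```text
time: 7.1
ee_pos: [441.3, 60.1, 10.2]
tool_rot: [0.707, 0.707, 0.0, 0.0]
force: [-0.2, -1.2, 0.1]
grip_width: 0.499
grasp_force: 0.0
```

apply_moves(
  steps=[0,0,0.005,0,0,0,0.005,0],
)

```text
time: 7.3
ee_pos: [441.3, 60.1, 9.3]
tool_rot: [0.707, 0.707, 0.0, 0.0]
force: [-1.1, -0.0, -0.7]
grip_width: 0.505
grasp_force: 0.0
```

apply_moves(
  steps=[0,0,0.005,0,0,0,0.005,0],
)

```text
time: 7.5
ee_pos: [441.5, 60.1, 9.2]
tool_rot: [0.707, 0.707, -0.0, 0.0]
force: [-4.5, -0.6, 9.2]
grip_width: 0.506
grasp_force: 4.3
```

apply_moves(
  steps=[0,0,0.005,0,0,0,0.005,0],
)

```text
time: 7.7
ee_pos: [441.5, 60.1, 9.1]
tool_rot: [0.707, 0.707, -0.0, -0.0]
force: [-9.2, -0.9, 18.8]
grip_width: 0.502
grasp_force: 9.2
```

apply_moves(
  steps=[0,0,-0.031,0,0,0,-0.031,0],
)

```text
time: 7.9
ee_pos: [442.0, 60.2, 14.3]
tool_rot: [0.707, 0.707, 0.001, 0.001]
force: [-0.4, 0.3, 0.6]
grip_width: 0.495
grasp_force: 0.0
```

apply_moves(
  steps=[0,0,0,0,0,0,0,0,0,0,0,0,0,0,0,0],
  gripper=-0.5,
  grip_force=30,
)

```text
time: 8.3
ee_pos: [441.6, 60.1, 13.8]
tool_rot: [0.707, 0.707, 0.0, 0.0]
force: [-0.4, -0.4, 5.8]
grip_width: 0.362
grasp_force: 29.5
```

apply_moves(
  steps=[0,0,-0.05,0,0,0,-0.2,0,0,0,-0.4,0,0,0,-0.5,0,0,0,-0.5,0],
)

```text
time: 8.8
ee_pos: [443.1, 60.2, 117.2]
tool_rot: [0.707, 0.707, 0.002, 0.002]
force: [0.4, 0.2, -0.3]
grip_width: 0.361
grasp_force: 29.8
```

apply_moves(
  steps=[0.64,0.013,0,0,0.64,0.013,0,0,0.64,0.013,0,0,0.64,0.013,0,0],
)

```text
time: 9.2
ee_pos: [442.9, 190.8, 112.2]
tool_rot: [0.706, 0.709, -0.001, -0.001]
force: [0.3, 0.0, -0.1]
grip_width: 0.365
grasp_force: 29.8
```

apply_moves(
  steps=[0.64,0.013,0,0,0.64,0.013,0,0,0.64,0.013,0.1,0,0.64,0.013,0.3,0,0.64,0.013,0.3,0],
)

```text
time: 9.7
ee_pos: [442.9, 313.9, 46.9]
tool_rot: [0.707, 0.707, -0.006, -0.001]
force: [-0.9, -0.9, -1.3]
grip_width: 0.366
grasp_force: 29.9
```

```bash
python3 - <<'E'
from h import *
w=snap('wrist'); o=env.get_obs(); print(o['time'],o['ee_pos'],o['force'])
hsv=cv2.cvtColor(w['pixels'],cv2.COLOR_RGB2HSV); m=cv2.inRange(hsv,(22,120,120),(36,255,255))
for k in cv2.findContours(m,0,2)[0]:
    if cv2.contourArea(k)>300:
        (u,v),_,_=cv2.fitEllipse(k); print(u,v,ray(w,[(u,v)],o['ee_pos'][2]-4).round(1))
E
```

```text
9.75 [444.48729466 314.31638956  50.18627453] [-0.36977119  0.3001063  -0.01551035]
319.3281555175781 258.7910461425781 [[443.9 315.9  46.2]]
```

apply_moves(
  steps=[0,0,0,0,0,0,0.1,0,0,0,0.15,0,0,0,0.172,0,0,0,0.172,0],
)

```text
time: 10.25
ee_pos: [446.7, 315.8, 19.4]
tool_rot: [0.707, 0.707, -0.0, 0.0]
force: [0.3, 0.6, -0.1]
grip_width: 0.364
grasp_force: 29.9
```

apply_moves(
  steps=[0,0,0,0,0,0,0,0],
)

```text
time: 10.45
ee_pos: [447.0, 316.4, 20.0]
tool_rot: [0.707, 0.707, 0.001, 0.0]
force: [-0.1, 0.2, -0.1]
grip_width: 0.364
grasp_force: 29.9
```

apply_moves(
  steps=[0,0,0,0,0,0,0,0,0,0,0,0,0,0,0,0],
  gripper=0.0,
)

```text
time: 10.85
ee_pos: [446.5, 316.2, 19.2]
tool_rot: [0.707, 0.707, 0.0, 0.0]
force: [-0.1, 0.5, -0.1]
grip_width: 0.503
grasp_force: 0.0
```

apply_moves(
  steps=[0,0,-0.1,0,0,0,-0.3,0,0,0,-0.5,0,0,0,-0.7,0,0,0,-0.7,0],
)

```text
time: 11.35
ee_pos: [448.9, 317.6, 166.2]
tool_rot: [0.707, 0.707, 0.006, 0.001]
force: [0.2, -0.1, 0.4]
grip_width: 0.499
grasp_force: 0.0
```

```bash
python3 - <<'E'
from h import *
w=snap('wrist'); c=snap('side'); o=env.get_obs(); print(o['time'],o['ee_pos'],o['force'])
for c in (w,c):
    hsv=cv2.cvtColor(c['pixels'],cv2.COLOR_RGB2HSV); m=cv2.inRange(hsv,(22,120,120),(36,255,255))
    for k in cv2.findContours(m,0,2)[0]:
        if cv2.contourArea(k)>40:
            (u,v),_,_=cv2.fitEllipse(k); print(u,v,ray(c,[(u,v)],13).round(1))
E
```

```text
11.45 [446.84964447 316.32757332 159.97897272] [-0.06939038  0.09174978 -1.70551052]
316.109130859375 190.68923950195312 [[448.1 316.4  13. ]]
611.7520141601562 209.42042541503906 [[753.2 295.8  13. ]]
399.2330322265625 310.7938232421875 [[749.4 285.5  13. ]]
```

apply_moves(
  steps=[-0.6,-0.025,0,0,-0.6,-0.025,0,0,-0.6,-0.025,0,0,-0.6,-0.025,0,0],
)

```text
time: 11.85
ee_pos: [440.8, 193.7, 157.3]
tool_rot: [0.708, 0.706, -0.002, -0.0]
force: [0.3, 0.5, 0.7]
grip_width: 0.498
grasp_force: 0.0
```

apply_moves(
  steps=[-0.6,-0.025,0,0,-0.6,-0.025,0,0,-0.6,-0.025,0,0,-0.6,-0.025,0,0,-0.6,-0.025,0,0],
)

```text
time: 12.35
ee_pos: [436.4, 76.9, 158.3]
tool_rot: [0.707, 0.707, -0.0, -0.001]
force: [-0.1, 0.3, -0.6]
grip_width: 0.497
grasp_force: 0.0
```

```bash
python3 - <<'E'
from h import *
w=snap('wrist'); o=env.get_obs(); print(o['time'],o['ee_pos'])
p=proj(w,(437,143,8))[0]; print(p)
x0,y0=int(p[0])-55,int(p[1])-50
cv2.imwrite('pics/d7.png',cv2.resize(w['pixels'][max(y0,0):y0+100,x0:x0+110,::-1],None,fx=5,fy=5,interpolation=cv2.INTER_CUBIC)); print(x0,y0)
E
```

```text
12.4 [436.42753858  77.24497765 158.44459275]
[319.22221283 120.37617195]
264 70
```

View pics/d7.png

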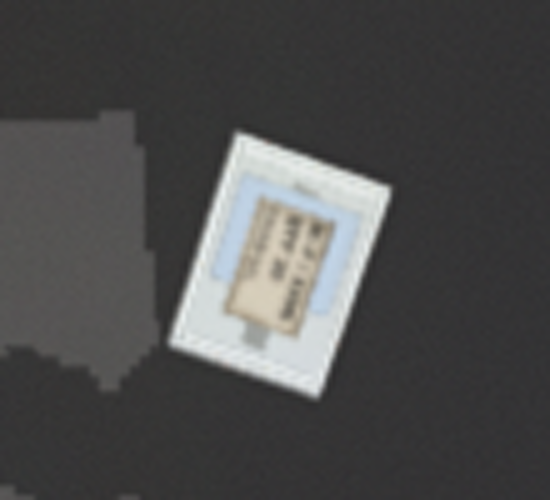

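```bash
python3 - <<'E'
from h import *
w=snap('wrist'); o=env.get_obs(); print(o['ee_pos'])
for z in (15,19):
    P=ray(w,[(264+x/5-.4,70+y/5-.4) for x,y in [(238,131),(392,186),(321,400),(170,347)]],z)[:,:2]; e=P[0]-P[3]+P[1]-P[2]; f=P[1]-P[0]+P[2]-P[3]
    print(z,P.mean(0).round(1),np.degrees(np.arctan2(e[1],e[0])),np.degrees(np.arctan2(f[1],f[0])),np.linalg.norm(e)/2,np.linalg.norm(f)/2)
E
```

```text
[436.4513955   77.42100094 158.59266441]
15 [437.3 141. ] 71.60684624093622 -18.87479650569296 39.923074079641665 29.325145952933028
19 [437.3 141.1] 71.6068462409362 -18.87479650569294 39.342313092458014 28.89855303378671
```

apply_moves(
  steps=[0.325,0.004,0,0.103,0.325,0.004,0.1,0.103,0.325,0.004,0.3,0.103,0.325,0.004,0.5,0.103,0.325,0.004,0.6,0.103],
)

```text
time: 12.95
ee_pos: [435.0, 142.3, 35.3]
tool_rot: [0.811, 0.585, -0.002, -0.001]
force: [0.7, -0.7, -0.8]
grip_width: 0.499
grasp_force: 0.0
```

apply_moves(
  steps=[0,0,0,0,0,0,0.08,0,0,0,0.12,0,0,0,0.12,0,0,0,0.12,0],
)

```text
time: 13.45
ee_pos: [437.8, 141.5, 16.1]
tool_rot: [0.812, 0.584, 0.001, 0.0]
force: [0.8, 0.4, 0.1]
grip_width: 0.495
grasp_force: 0.0
```

apply_moves(
  steps=[0,0,0,0,0,0,0,0,0,0,0,0,0,0,0,0],
  gripper=-0.6,
  grip_force=30,
)

```text
time: 13.85
ee_pos: [438.1, 141.4, 16.3]
tool_rot: [0.812, 0.584, 0.001, 0.0]
force: [-0.8, -0.0, 6.2]
grip_width: 0.341
grasp_force: 30.2
```

apply_moves(
  steps=[0,0,-0.05,0,0,0,-0.2,0,0,0,-0.4,0,0,0,-0.55,0,0,0,-0.55,0],
)

```text
time: 14.35
ee_pos: [439.6, 141.6, 130.6]
tool_rot: [0.812, 0.584, 0.004, 0.002]
force: [0.5, -0.0, -0.5]
grip_width: 0.34
grasp_force: 29.8
```

apply_moves(
  steps=[0.1735,0.508,0,0,0.1735,0.508,0,0,0.1735,0.508,0,0,0.1735,0.508,0,0],
)

```text
time: 14.75
ee_pos: [544.8, 141.3, 123.5]
tool_rot: [0.812, 0.584, -0.001, -0.001]
force: [-0.3, -0.2, 0.8]
grip_width: 0.343
grasp_force: 29.8
```

apply_moves(
  steps=[0.1735,0.508,0,0.224,0.1735,0.508,0,0.224,0.1735,0.508,0,0.224,0.1735,0.508,0,0.224,0.1735,0.508,0,0.224],
)

```text
time: 15.25
ee_pos: [651.1, 142.5, 125.0]
tool_rot: [0.964, 0.266, -0.001, -0.0]
force: [-0.1, -0.2, -0.5]
grip_width: 0.346
grasp_force: 29.9
```

apply_moves(
  steps=[0,0,0,0.224,0,0,0,0.224,0,0,0,0.224,0,0,0,0.224,0,0,0,0.224],
)

```text
time: 15.75
ee_pos: [650.8, 142.6, 125.8]
tool_rot: [0.997, -0.083, -0.0, -0.0]
force: [-0.1, -0.3, -0.2]
grip_width: 0.347
grasp_force: 29.9
```

apply_moves(
  steps=[0,0,0.1,0,0,0,0.25,0,0,0,0.3,0,0,0,0.3,0],
)

```text
time: 16.15
ee_pos: [650.2, 142.3, 63.5]
tool_rot: [0.997, -0.08, -0.002, 0.0]
force: [-0.6, -0.5, -0.6]
grip_width: 0.343
grasp_force: 29.9
```

```bash
python3 - <<'E'
from h import *
w=snap('wrist','w8.png'); c=snap('side'); o=env.get_obs(); print(o['time'],o['ee_pos'],o['tool_rot'],o['q'].round(2))
x,y=o['tool_rot'][:2]; print('tool x deg',np.degrees(2*np.arctan2(y,x)))
a=cv2.resize(c['pixels'][225:315,270:390,::-1],None,fx=3.3,fy=3.3); b=cv2.resize(w['pixels'][...,::-1],(396,248)); b=cv2.copyMakeBorder(b,0,a.shape[0]-248,0,0,0)
cv2.imwrite('pics/d8.png',np.hstack([a,b]))
E
```

```text
16.25 [652.22901369 142.49419613  66.72607719] [ 9.96797833e-01 -7.99589241e-02  7.82092422e-04 -1.95840531e-04] [0.16 0.56 1.14 0.   1.44 1.89]
tool x deg -9.172412377640107
```

View pics/d8.png

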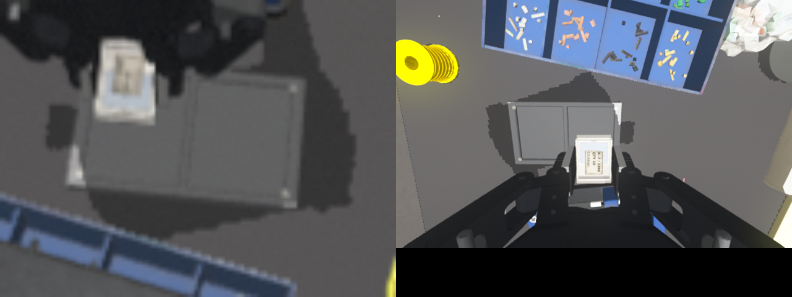

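The case hangs over its bay aligned with it, at (125,85) in the side half. I'll check the tray position from this closer view.

```bash
python3 - <<'E'
from h import *
w=snap('wrist'); k=640/396.
print(ray(w,[((508-396)*k,102*k),((622-396)*k,103*k)],7).round(1).tolist(), proj(w,[(702,225,7),(683,107.5,7)]).round(1).tolist(),[((508-396)*k,102*k),((622-396)*k,103*k)])
E
```

```text
[[705.6, 227.3, 7.0], [685.2, 107.8, 7.0]] [[186.0, 169.6], [366.1, 169.7]] [(181.010101010101, 164.84848484848484), (365.25252525252523, 166.46464646464645)]
```

apply_moves(
  steps=[0.005,0,0.1,0,0.005,0,0.18,0,0.005,0,0.225,0,0.005,0,0.225,0,0.005,0,0.225,0],
)

```text
time: 16.8
ee_pos: [653.2, 142.2, 20.4]
tool_rot: [0.997, -0.08, 0.0, -0.0]
force: [-1.1, 0.6, 0.3]
grip_width: 0.343
grasp_force: 32.2
```

apply_moves(
  steps=[0,0,0,0,0,0,0,0,0,0,0.005,0],
)

```text
time: 17.1
ee_pos: [653.2, 142.2, 19.5]
tool_rot: [0.997, -0.08, 0.0, -0.0]
force: [0.1, -0.0, -0.1]
grip_width: 0.344
grasp_force: 32.2
```

apply_moves(
  steps=[0,0,0,0,0,0,0,0,0,0,0,0,0,0,0,0],
  gripper=0.0,
)

```text
time: 17.5
ee_pos: [653.1, 142.2, 19.2]
tool_rot: [0.997, -0.08, 0.0, -0.0]
force: [-0.5, -0.7, -0.3]
grip_width: 0.5
grasp_force: 0.0
```

apply_moves(
  steps=[0,0,-0.1,0,0,0,-0.3,0,0,0,-0.5,0,0,0,-0.7,0,0,0,-0.7,0],
)

```text
time: 18.0
ee_pos: [655.7, 142.6, 167.6]
tool_rot: [0.997, -0.08, 0.006, -0.002]
force: [0.9, -0.4, -0.1]
grip_width: 0.503
grasp_force: 0.0
```

apply_moves(
  steps=[-0.608,-0.353,0,-0.2255,-0.608,-0.353,0,-0.2255,-0.608,-0.353,0,-0.2255,-0.608,-0.353,0,-0.2255,-0.608,-0.353,0,-0.2255],
)

```text
time: 18.5
ee_pos: [543.3, 232.3, 159.1]
tool_rot: [0.962, 0.274, 0.0, 0.0]
force: [-0.4, 0.9, -0.2]
grip_width: 0.498
grasp_force: 0.0
```

apply_moves(
  steps=[0,0,0,-0.2255,0,0,0,-0.2255,0,0,0,-0.2255,0,0,0,-0.2255,0,0,0,-0.2255],
)

```text
time: 19.0
ee_pos: [544.1, 231.2, 158.7]
tool_rot: [0.807, 0.59, -0.0, -0.0]
force: [0.5, 0.4, 0.1]
grip_width: 0.504
grasp_force: 0.0
```

```bash
python3 - <<'E'
from h import *
w=snap('wrist','w9.png'); o=env.get_obs(); print(o['time'],o['ee_pos'])
x,y=o['tool_rot'][:2]; print('tool x deg',np.degrees(2*np.arctan2(y,x)))
g=cv2.cvtColor(w['pixels'],cv2.COLOR_RGB2GRAY); p=proj(w,(564.4,293,19))[0]; print(p)
for t in (110,130,150):
    m=cv2.morphologyEx((g>t).astype(np.uint8),cv2.MORPH_CLOSE,np.ones((5,5)))
    for k in cv2.findContours(m,0,2)[0]:
        (u,v),_,_=cv2.minAreaRect(k)
        if cv2.contourArea(k)>300 and np.hypot(u-p[0],v-p[1])<40:
            B=cv2.boxPoints(cv2.minAreaRect(k)); P=ray(w,B,19)[:,:2]
            d=[P[1]-P[0],P[2]-P[1]]; L=[np.linalg.norm(q) for q in d]; e=d[int(np.argmax(L))]
            print(t,P.mean(0).round(1),np.round(L,1),np.degrees(np.arctan2(e[1],e[0]))%180)
E
```

```text
19.05 [544.14119274 231.23510559 158.76848497]
tool x deg 72.56831967706192
[319.35808578 122.03038428]
130 [569.2 292.8] [41.5 27.1] 71.76603468673319
150 [569.2 292.8] [41.5 27.1] 71.76603468673319
```

apply_moves(
  steps=[0.3325,0.023,0.1,0,0.3325,0.023,0.3,0,0.3325,0.023,0.5,0,0.3325,0.023,0.6,0,0.3325,0.023,0.6,0],
)

```text
time: 19.55
ee_pos: [566.7, 292.2, 34.3]
tool_rot: [0.809, 0.587, -0.004, -0.001]
force: [-0.6, 0.4, -0.6]
grip_width: 0.501
grasp_force: 0.0
```

apply_moves(
  steps=[0,0,0.05,0,0,0,0.1,0,0,0,0.115,0,0,0,0.115,0,0,0,0.115,0],
)

```text
time: 20.05
ee_pos: [569.5, 293.2, 16.8]
tool_rot: [0.809, 0.588, 0.001, 0.0]
force: [0.6, 0.8, 1.2]
grip_width: 0.502
grasp_force: 0.0
```

apply_moves(
  steps=[0,0,0,0,0,0,0,0,0,0,0,0,0,0,0,0],
  gripper=-0.6,
)

```text
time: 20.45
ee_pos: [569.7, 293.3, 17.1]
tool_rot: [0.809, 0.588, 0.001, 0.0]
force: [-0.2, -1.0, 4.2]
grip_width: 0.323
grasp_force: 30.1
```

apply_moves(
  steps=[0,0,-0.05,0,0,0,-0.2,0,0,0,-0.4,0,0,0,-0.55,0,0,0,-0.55,0],
)

```text
time: 20.95
ee_pos: [571.3, 294.0, 132.6]
tool_rot: [0.809, 0.588, 0.005, 0.001]
force: [0.2, 0.2, -0.2]
grip_width: 0.318
grasp_force: 29.6
```

apply_moves(
  steps=[-0.286,0.5835,0,0.2255,-0.286,0.5835,0,0.2255,-0.286,0.5835,0,0.2255,-0.286,0.5835,0,0.2255,-0.286,0.5835,0,0.2255],
)

```text
time: 21.45
ee_pos: [662.6, 201.3, 124.7]
tool_rot: [0.964, 0.267, -0.001, -0.0]
force: [0.0, -0.3, -0.2]
grip_width: 0.321
grasp_force: 29.7
```

apply_moves(
  steps=[0,0,0,0.2255,0,0,0,0.2255,0,0,0,0.2255,0,0,0,0.2255,0,0,0,0.2255],
)

```text
time: 21.95
ee_pos: [662.0, 202.5, 125.1]
tool_rot: [0.997, -0.083, -0.001, 0.0]
force: [0.1, 0.4, 1.1]
grip_width: 0.323
grasp_force: 29.7
```

```bash
python3 - <<'E'
from h import *
w=snap('wrist','w10.png'); c=snap('side'); o=env.get_obs(); print(o['time'],o['ee_pos'],o['force'])
x,y=o['tool_rot'][:2]; print('tool x deg',np.degrees(2*np.arctan2(y,x)))
# case_a placed: bright blob in bay
for n,c in (('w',w),('s',c)):
    g=cv2.cvtColor(c['pixels'],cv2.COLOR_RGB2GRAY); p=proj(c,(652.5,142,18))[0]; print(n,p.round())
    for t in (170,200):
        for k in cv2.findContours((g>t).astype(np.uint8),0,2)[0]:
            (u,v),_,_=cv2.minAreaRect(k)
            if cv2.contourArea(k)>60 and np.hypot(u-p[0],v-p[1])<25:
                P=ray(c,cv2.boxPoints(cv2.minAreaRect(k)),18)[:,:2]; print(t,P.mean(0).round(1),P.round().tolist())
E
```

```text
22.05 [662.01727922 202.51416542 125.16459912] [ 0.04996328 -0.20881302 -0.9582432 ]
tool x deg -9.22765377403494
w [393. 200.]
170 [658.6 152.2] [[699.0, 185.0], [687.0, 112.0], [618.0, 117.0], [631.0, 195.0]]
200 [658.7 152.6] [[698.0, 185.0], [686.0, 113.0], [619.0, 118.0], [632.0, 195.0]]
s [309. 260.]
170 [651.3 141.7] [[670.0, 123.0], [627.0, 129.0], [633.0, 161.0], [676.0, 154.0]]
200 [651.  142.5] [[668.0, 126.0], [630.0, 130.0], [635.0, 160.0], [672.0, 155.0]]
```

apply_moves(
  steps=[0,0,0.2,0,0,0,0.35,0,0,0,0.45,0,0,0,0.5,0,0,0,0.53,0],
)

```text
time: 22.55
ee_pos: [662.0, 202.5, 20.0]
tool_rot: [0.997, -0.079, -0.001, 0.0]
force: [-10.3, -1.9, 19.2]
grip_width: 0.323
grasp_force: 31.8
```

apply_moves(
  steps=[0,0,0,0,0,0,0,0,0,0,0,0],
)

```text
time: 22.85
ee_pos: [663.0, 202.7, 21.1]
tool_rot: [0.997, -0.08, 0.001, -0.0]
force: [0.9, -0.6, 0.0]
grip_width: 0.322
grasp_force: 29.7
```

apply_moves(
  steps=[0,0,0,0,0,0,0,0,0,0,0,0,0,0,0,0],
  gripper=-0.05,
)

```text
time: 23.25
ee_pos: [662.5, 202.6, 20.2]
tool_rot: [0.997, -0.08, 0.0, -0.0]
force: [0.5, 0.4, -0.2]
grip_width: 0.475
grasp_force: 0.0
```

apply_moves(
  steps=[0,0,-0.1,0,0,0,-0.3,0,0,0,-0.5,0,0,0,-0.7,0,0,0,-0.7,0],
)

```text
time: 23.75
ee_pos: [665.0, 203.3, 168.8]
tool_rot: [0.997, -0.08, 0.006, -0.002]
force: [-0.7, -0.6, 0.4]
grip_width: 0.479
grasp_force: 0.0
```

apply_moves(
  steps=[-0.7,0,-0.1,0,-0.7,0,-0.1,0,-0.7,0,-0.1,0,-0.7,0,-0.1,0,-0.7,0,-0.1,0],
)

```text
time: 24.25
ee_pos: [523.9, 225.2, 180.5]
tool_rot: [0.997, -0.08, 0.001, -0.0]
force: [-0.3, 0.1, -0.2]
grip_width: 0.474
grasp_force: 0.0
```

```bash
python3 - <<'E'
from h import *
o=env.get_obs(); print(o['time'],o['ee_pos'])
c=snap('side'); w=snap('wrist')
a=cv2.resize(c['pixels'][110:300,230:430,::-1],None,fx=2.1,fy=2.1,interpolation=cv2.INTER_CUBIC); b=cv2.resize(w['pixels'][0:300,160:480,::-1],(370,399))
cv2.imwrite('pics/d11.png',np.hstack([a[:399],b]))
g=cv2.cvtColor(c['pixels'],cv2.COLOR_RGB2GRAY)
for q in ((652,142,18),(662,202,22)):
    p=proj(c,q)[0]
    for k in cv2.findContours((g>170).astype(np.uint8),0,2)[0]:
        (u,v),_,_=cv2.minAreaRect(k)
        if cv2.contourArea(k)>60 and np.hypot(u-p[0],v-p[1])<25:
            P=ray(c,cv2.boxPoints(cv2.minAreaRect(k)),q[2])[:,:2]; print(q,P.mean(0).round(1),P.round().tolist())
print('eraser', ray(c,(286,128),12))
E
```

```text
24.25 [523.93076097 225.17197779 180.51669125]
(652, 142, 18) [661.5 171. ] [[686.0, 109.0], [618.0, 118.0], [638.0, 235.0], [705.0, 222.0]]
(662, 202, 22) [663.2 170.9] [[688.0, 110.0], [620.0, 118.0], [639.0, 234.0], [706.0, 222.0]]
eraser [[358.11393775 109.78291104  12.        ]]
```

View pics/d11.png

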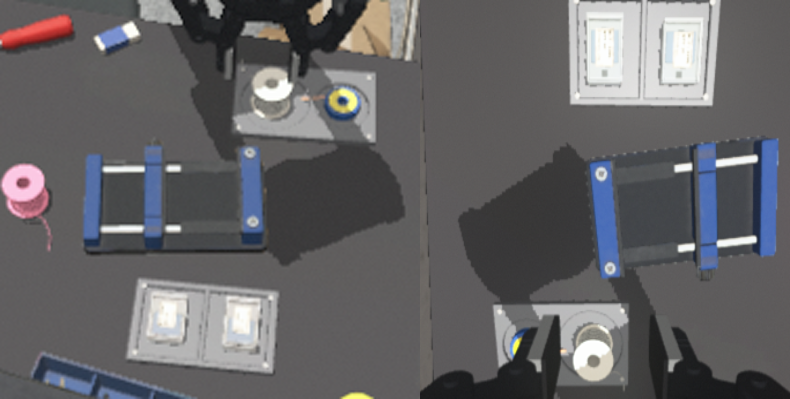

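The last view shows both cases squarely in their bays, at (167,320) and (243,325). The spool and reel are in their wells, at (272,95) and (343,101), the eraser is unmoved and the gripper is clear.

```bash
python3 -c "
from cell import hand_in
print(hand_in())"
```

```text
the job is handed in; nothing more can be done
None
```

I handed the job in after about 24 s of the 83 s: spool and reel are in their wells, one chip case is in each bay, and the eraser is where it lay. The last camera check showed all of this, but the hand-in gave no pass or fail result.

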